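# Third hand at the shaker platform: hold the tube rack against the sprung stop

## Robot

A 6-joint arm with a two-finger parallel gripper is mounted at the origin on a cart in front of the work surface, level with it; the furniture and walls round the work are solid. World frame = base frame: x ahead of the robot, y to its left, z up, the work surface at z = 0. Lengths are in m, angles in rad, forces in N, time in s.
With the tool pointing down it reaches from about 0.3 to 0.875 m from the base axis. Payload 6.4 kg.
Tool frame: the origin (TCP) lies at the very end of the fingers, on their centre line; the grasp point (between the pads) lies 19 mm behind it (ctrl.grip_point_offset is the z of the grasp point in the tool frame, in m); z points along the fingers, y is the direction in which the jaws open and shut (so a half turn about z gives the same grasp; the last joint's range is limited). The gripper opens to 85 mm and grips with 20 to 120 N. Pads are 22 mm wide; open, the fingers measure 114 mm over their backs; the gripper's body (76 mm by 85 mm) begins 54 mm behind the grasp point. The pads swing forward as they close: fully open they stand 13 mm farther back than shut.
Start: joints at [1.105, 0.181, 1.607, -0, 1.354, -0.206], TCP at [0.148, 0.556, 0.231] pointing down, gripper open.
Joint ranges: [-2.99, 2.99], [-0.89, 2.07], [0.3, 2.58], [-1.14, 4.28], [0, 2.63], [-3.12, 3.12]. Speed limits (rad/s): [2.57, 2.57, 3.01, 3.14, 3.14, 3.14].

## Interface

Orientations are given as a unit quaternion [w, x, y, z].
In Python, from bench import status, cams, ctrl gives the robot as it stands.
- The arm moves only by the shell command python3 -m handwheel 'ROWS'. ROWS is JSON, a list of rows, each an object with "grip": the finger opening in cm, from 0 to 8.54; "linear": the shift along the tool's x, y, z in cm, a list of three; "rotation": the turn, a rotation vector about the tool's x, y, z in degrees, a list of three. A call has 1 to 12 rows; each row is the pose to reach, as a shift and turn from the pose commanded when the call began, along the tool's axes at that moment; what a row does not reach only later rows make up. A row lasts 1/12 s, in which the tool goes at most 41.7 mm and 7.16 degrees, less where a joint would pass 70% of its speed; a pose out of reach is approached as far as the arm can. A call with a gripper value outside its range is refused whole. The fingers move at their own pace and stop on an object; the grip force is fixed at half the most. Time passes only in rows, so rows that repeat a pose let the fingers close. It gives the time, the measured TCP pose, the force and the opening at its end, in the units of the state.
- status.get_obs(): the state, without advancing time (a new reading comes with each control period).
- cams.camera(name): name is "side" or "top" or "wrist"; returns the picture (420x560x3 uint8, red, green, blue); there is no depth.
- cams.camera_info(name): a dict with "fovy" (degrees; the focal length in pixels is half the picture's height over the tangent of half this angle, whatever the lens; pixels are square), "cx", "cy" (the principal point, pixels), "world_from_camera" (4x4, takes a point from camera to world coordinates); the wrist camera has in their place "mount" (4x4, takes a point from camera to tool coordinates, whose origin is the TCP and whose axes are the flange's). Camera axes: x right, y down, z forward; pixel columns grow to the right and rows downward; lengths in m; the calibration is good to about 2 mm. A picture is of the moment at which its call begins: read the wrist's pose just before it. camera_info takes no time and is no camera call.
- ctrl.hand_in(): hands the job in, once; it reports no verdict.
The state is a dict: "time_s": time; "q": joint angles; "dq": joint speeds; "joint_efforts": joint torques, N m; "eef_pos": TCP position; "eef_rot": TCP orientation; "wrist_force": force on the tool from outside, world axes, zero at the start; "torque": the same for the moment, N m; "opening": opening from 0.0 (shut) to 1.0 (fully open).
Only numpy, scipy, OpenCV 4.12 (cv2) and the standard library are available. Lean on these libraries where they do the work, as an engineer would, in place of code of your own. Each camera call takes 0.05 s, during which the arm holds its last target.

## Task

Pick up the tube rack from the bench, stand it flat on the shaker platform between the two low side guides with one end of its long side facing the sprung stop, and push it lengthways against the stop until the stop's pointer stands between the two marks (a steady push of about 9 N), never driving the stop to the end of its travel and never touching the stop with the robot. Finish while still holding the rack pressed like this, with the robot's fingers on it, so that a colleague can fasten it down; leave the other things on the bench where they are.

Things in the scene. Friction and masses are not known exactly. Their poses are not given: they have to be found in the camera images.
- rack: open tube rack with capped tubes, 62 (x) x 105 (y) x 42 mm high over the caps, about 0.12 kg, loose on the bench left or right of the platform; origin at the centre of its underside. Rigid: top plate 32 to 34 mm up, bottom plate 0 to 2 mm, end walls at y = -52 and +52 mm; the long sides are open between. Grasp across the 62 mm at the top plate, mid-length; either end may meet the stop
- platform: fixed grey metal shaker platform, 260 (x) x 130 (y) mm; origin at the centre of its underside, deck 20 mm above it. A lane 70 mm wide runs along x at y = 0 between steel guides 8 mm high, x = -125 to 53 mm, open at -x; the rack goes in with its long side along x. The sprung stop closes the +x end; behind it a dark end block with barrels, top 52 mm over the bench, x = 94 to 126 mm
- stop (a joint): travel of the sprung stop along the platform's +x: 0 at rest, end of travel 0.024 m; spring 800 N/m, no preload: 0.007 m (first mark) is 5.6 N, 0.011 m 8.8 N, 0.015 m (second mark) 12 N. A dark pointer on its +y side rides level with its face over a white strip with two black marks
- stop_face (a point): rubber face of the sprung stop, 58 mm wide (y), from 3 to 31 mm above the deck, square to the lane; moves with the stop; axes as the platform's; this point lies on its front face at deck height, mid-lane, 60 mm from the platform's origin along +x at rest
- lane_mouth (a point): centre of the lane's open end (-x end) on the deck, 120 mm from the platform's origin
- steel_case: closed pressed-steel instrument box 70 x 118 x 44 mm, standing on the side of the platform where the rack is not; bystander, stands loose on the bench; origin at the centre of its underside
- cup: white plastic beaker 56 x 56 x 69 mm; bystander, stands loose on the bench; origin at the centre of its underside
- bottle: small dropper bottle 30 x 30 x 62 mm; bystander, stands loose on the bench; origin at the centre of its underside
- tape: roll of tape 58 x 58 x 19 mm; bystander, stands loose on the bench; origin at the centre of its underside
- counter: bench timer 72 x 62 x 18 mm; bystander, stands loose on the bench; origin at the centre of its underside
- dish: clear petri dish 92 x 92 x 15 mm; bystander, stands loose on the bench; origin at the centre of its underside
- pipette_2: obstacle, fixed: the nearest of five upright pipettes, 263 mm long, tops at about 0.31 m, that hang round a stand on a disc about 0.2 m across, right of and beyond the work; the others lie up to 0.18 m further in +x and 0.1 m to either side in y. Origin at the pipette's lower end. Swing the arm round it on the robot's side
- pen: marker pen 13 x 137 x 14 mm; bystander, stands loose on the bench; origin at the centre of its underside

How it is judged:
On the way:
1. the rack has been picked up, its underside at least 30 mm above the bench (height (world z) of rack above 0.03 m and contact force between the fingers and rack above 1 N), for 0.2 s.
At the end, for the whole second after the job is handed in: Fingers on the rack; it stands flat on the deck (within 4 mm, tilt < 0.07 rad) in the lane (within 8 mm of its middle and 0.12 rad), its end on the stop's rubber face with 4 to 14 N; the stop is pushed back 7 to 15 mm and still; the robot does not touch the stop (value of joint stop between 0.007 and 0.015 m and contact force between rack and stop between 4 and 14 N and contact force between the fingers and rack above 1 N and contact force between each of the arm, the fingers and stop below 0.5 N and y of rack in the frame of platform between -0.008 and 0.008 m and z of rack in the frame of platform between 0.016 and 0.024 m and x of rack in the frame of stop_face between -0.058 and -0.046 m and angle between the y axis of rack and the x axis of platform, either way round below 0.12 rad and angle between rack's own z axis and vertical below 0.07 rad and linear speed of rack below 0.01 m/s and velocity of joint stop between -0.01 and 0.01 m/s); the arm keeps its last pose, push and grip.
It fails at once if the stop is driven to the end of its travel (past 22 mm) (value of joint stop above 0.022 m).
It fails at once if the robot touches the stop itself (contact force between any of the arm, the fingers and stop above 2 N).
It fails at once if a bystander is shifted by more than 20 mm (distance of any of steel_case, cup, bottle, tape, counter, dish, pen from where it was at the start of the episode above 0.02 m).
It also fails if it takes over 40 s, if anything falls off the work surface, if the arm or the gripper's body presses on something with over 40 N, if the wrist force passes 120 N, or if a joint passes its speed limit or range.

## Working session

There is one attempt and no reset: what is moved stays moved. The work goes in short steps, Python scripts to look and compute and a shell command to move; the robot and the scene stay as the last step left them, time stands still between calls to the robot, and variables do not carry over. Pictures are saved under pics/ and viewed, and the job is handed in when it is done.

```bash
ls; mkdir -p pics
python3 - <<'E'
from bench import status,cams,ctrl
import cv2,json
print(status.get_obs())
for n in ["top","side","wrist"]:
    im=cams.camera(n); cv2.imwrite(f"pics/{n}0.png",im[:,:,::-1]); print(n,cams.camera_info(n))
print(ctrl.grip_point_offset)
E
```

```text
pics
{'time_s': 0.0, 'q': array([ 1.10471731e+00,  1.81497389e-01,  1.60799494e+00, -1.77640768e-05,
        1.35378895e+00, -2.06310982e-01]), 'dq': array([ 3.97715215e-04,  7.87602012e-05, -4.20525764e-04,  1.08958615e-03,
        8.49238188e-04, -6.67575634e-04]), 'joint_efforts': array([ 1.37249517e-04, -4.44857669e+01, -3.51336980e+01, -1.28583524e-04,
        9.15859826e-03,  2.15378350e-05]), 'eef_pos': array([0.14743907, 0.55521693, 0.230415  ]), 'eef_rot': array([-2.70350036e-04,  1.29517190e-01,  9.91576817e-01, -7.99906216e-04]), 'wrist_force': array([-0.06704071, -1.07588628, -1.01633823]), 'torque': array([-0.04701911,  0.01458446,  0.00088496]), 'opening': 1.0010182098802884}
top {'fovy': 43.42765549737908, 'cx': 277.45821737077057, 'cy': 214.46344336943628, 'world_from_camera': array([[ 0.00400829, -0.99473373,  0.10241453,  0.34479717],
       [-0.99999062, -0.00381916,  0.00204274,  0.02801287],
       [-0.00164084, -0.10242176, -0.99473971,  1.59821542],
       [ 0.        ,  0.        ,  0.        ,  1.        ]])}
side {'fovy': 45.81406090076152, 'cx': 290.3572170334527, 'cy': 201.89062554603348, 'world_from_camera': array([[-0.99591734, -0.05240459,  0.07350106,  0.38560326],
       [-0.08982697,  0.65588344, -0.74949852,  1.12241761],
       [-0.00893097, -0.75304095, -0.65791304,  1.02542997],
       [ 0.        ,  0.        ,  0.        ,  1.        ]])}
wrist {'fovy': 65.07970706758697, 'cx': 280.6489322929178, 'cy': 206.60276763393506, 'mount': array([[ 2.97444236e-05, -9.47802390e-01, -3.18858319e-01,
         8.20367492e-02],
       [ 9.99999839e-01,  2.08909771e-04, -5.27697573e-04,
         7.97684691e-05],
       [ 5.66765640e-04, -3.18858252e-01,  9.47802244e-01,
        -1.42325136e-01],
       [ 0.00000000e+00,  0.00000000e+00,  0.00000000e+00,
         1.00000000e+00]])}
-0.0187
```

View pics/top0.png

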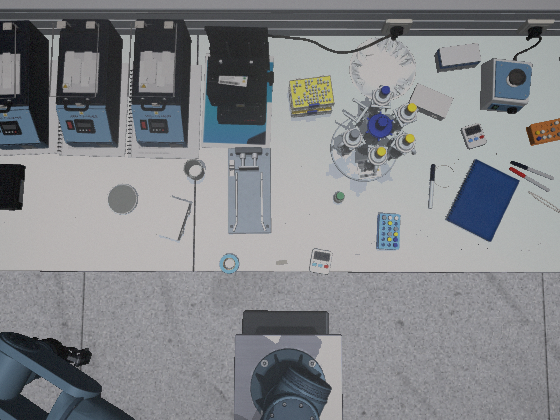

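View pics/side0.png

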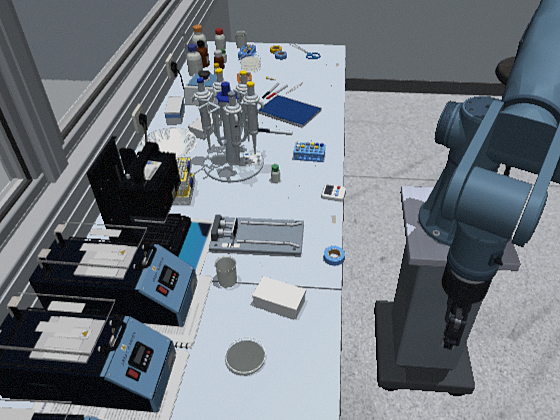

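View pics/wrist0.png

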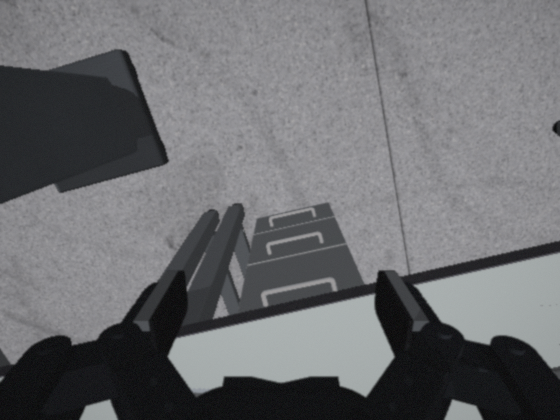

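The top view shows the rack at about (389,231), right of the platform at (250,190). The stop is at the top (+x) end. In the side view the rack is at (310,151) and the platform at (257,235). I'll zoom in to measure corners.

```bash
cat > h.py <<'E'
import numpy as np, cv2
from bench import status,cams,ctrl
from scipy.spatial.transform import Rotation as R
def rotobs(o):
    w,x,y,z=o['eef_rot']; return R.from_quat([x,y,z,w])
def pose(o):
    T=np.eye(4);T[:3,:3]=rotobs(o).as_matrix();T[:3,3]=o['eef_pos'];return T
def ray(name,uv,T=None):
    i=cams.camera_info(name); f=210/np.tan(np.radians(i['fovy']/2))
    W=i['world_from_camera'] if name!='wrist' else T@i['mount']
    d=np.array([(uv[0]-i['cx'])/f,(uv[1]-i['cy'])/f,1.]); return W[:3,3],W[:3,:3]@d
def onz(name,uv,z,T=None):
    c,d=ray(name,uv,T); return c+d*(z-c[2])/d[2]
def proj(name,p,T=None):
    i=cams.camera_info(name); f=210/np.tan(np.radians(i['fovy']/2))
    W=i['world_from_camera'] if name!='wrist' else T@i['mount']
    q=np.linalg.inv(W)@np.append(p,1); return np.array([f*q[0]/q[2]+i['cx'],f*q[1]/q[2]+i['cy']])
E
python3 - <<'E'
import cv2
im=cv2.imread('pics/top0.png')
a=im[140:280,215:305]; b=im[195:265,350:430]
cv2.imwrite('pics/tz_plat.png',cv2.resize(a,None,fx=4,fy=4,interpolation=cv2.INTER_CUBIC))
cv2.imwrite('pics/tz_rack.png',cv2.resize(b,None,fx=8,fy=8,interpolation=cv2.INTER_CUBIC))
E
```

```text
(no output)
```

View pics/tz_plat.png

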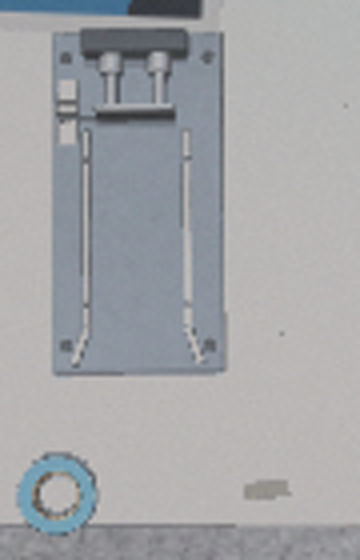

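View pics/tz_rack.png

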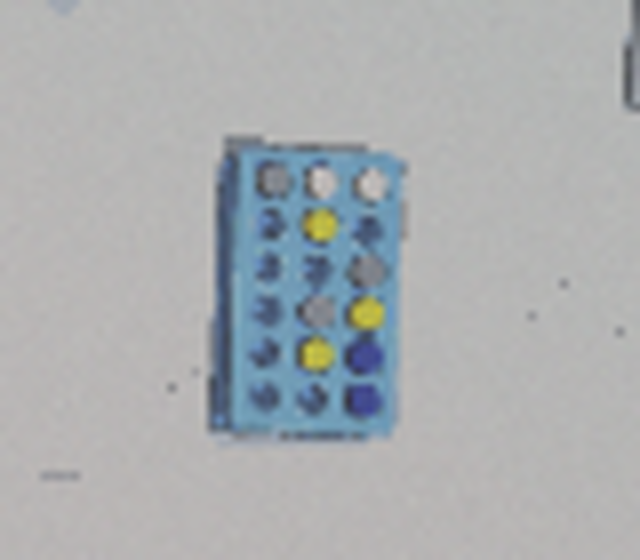

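Run:
```python
from h import *
P=[(52,32),(222,32),(224,370),(52,373)]
def rel(uv,s,o): return (np.array(uv)+.5)/s-.5+np.array(o)
for p in P: print('plat',onz('top',rel(p,4,(215,140)),.02)[:2])
Q=[(238,150),(403,158),(393,436),(228,432)]
q=np.array([onz('top',rel(p,8,(350,195)),.034)[:2] for p in Q]);print(q,q.mean(0),[np.linalg.norm(q[i]-q[(i+1)%4]) for i in range(4)], np.degrees(np.arctan2(*(q[0]+q[1]-q[2]-q[3])[::-1])))
for n,p in [('guideLtop',(86,130)),('guideLbot',(86,305)),('guideRtop',(187,130)),('guideRbot',(188,305)),('stopL',(96,112)),('stopR',(174,114))]:
    print(n,onz('top',rel(p,4,(215,140)),.03)[:2])
for n,uv,z in [('cup',(194,169),.069),('bottle',(339,197),.06),('dish',(123,199),.015),('tape',(229,263),.019),('counter',(320,260),.018),('pipyellow?',(380,155),.31),('pip',(411,146),.31),('pipw',(353,143),.31),('pen',(432,186),.01)]:
    print(n,onz('top',uv,z)[:2])
```

```text
plat [0.71156003 0.1840104 ]
plat [0.71202994 0.05442991]
plat [0.45397023 0.05152872]
plat [0.45121526 0.18044648]
[[ 0.51045854 -0.27245458]
 [ 0.50769677 -0.33386822]
 [ 0.40423848 -0.32812361]
 [ 0.40547609 -0.26709914]] [ 0.45696747 -0.30038639] [np.float64(0.06147570842905102), np.float64(0.10361765207434766), np.float64(0.06103702204216455), np.float64(0.10511896519234372)] -3.048279509783121
guideLtop [0.63409532 0.15636165]
guideLbot [0.50153858 0.15476597]
guideRtop [0.63437739 0.08023242]
guideRbot [0.50183158 0.07853979]
stopL [0.64788723 0.14898256]
stopR [0.64657394 0.09012553]
cup [0.63576088 0.27723365]
bottle [ 0.55550686 -0.14966655]
dish [0.55308524 0.49926884]
tape [0.36129673 0.17520916]
counter [ 0.37131042 -0.09629781]
pipyellow? [ 0.62688159 -0.22344169]
pip [ 0.6499394  -0.30090674]
pipw [ 0.65702839 -0.15671855]
pen [ 0.59719469 -0.43866577]
```

```bash
cat >> h.py <<'E'
def tgt(pos,yaw_y,o=None,cmd=None):
    """shift cm & rotvec deg in tool axes to reach pos with tool down, tool y heading yaw_y deg"""
    o=o or status.get_obs(); T=cmd if cmd is not None else pose(o)
    a=np.radians(yaw_y); y=np.array([np.cos(a),np.sin(a),0]); z=np.array([0,0,-1.]); x=np.cross(y,z)
    Rt=np.stack([x,y,z],1); Rc=T[:3,:3]
    return np.round(100*Rc.T@(np.array(pos)-T[:3,3]),2), np.round(np.degrees(R.from_matrix(Rc.T@Rt).as_rotvec()),2)
E
python3 - <<'E'
from h import *
o=status.get_obs()
print(tgt([.38,.1,.23],81)); print(tgt([.45,-.3,.17],87))
E
```

```text
(array([-34.17, -38.03,   0.1 ]), array([-0.08, -0.02, -5.89]))
(array([-51.21, -74.88,   6.15]), array([ -0.08,  -0.02, -11.89]))
```

```bash
python3 -m handwheel '[{"grip":8.5,"linear":[-34.2,-38,0],"rotation":[0,0,-6]},{"grip":8.5,"linear":[-34.2,-38,0],"rotation":[0,0,-6]},{"grip":8.5,"linear":[-34.2,-38,0],"rotation":[0,0,-6]},{"grip":8.5,"linear":[-34.2,-38,0],"rotation":[0,0,-6]},{"grip":8.5,"linear":[-34.2,-38,0],"rotation":[0,0,-6]},{"grip":8.5,"linear":[-34.2,-38,0],"rotation":[0,0,-6]},{"grip":8.5,"linear":[-34.2,-38,0],"rotation":[0,0,-6]},{"grip":8.5,"linear":[-34.2,-38,0],"rotation":[0,0,-6]},{"grip":8.5,"linear":[-34.2,-38,0],"rotation":[0,0,-6]},{"grip":8.5,"linear":[-34.2,-38,0],"rotation":[0,0,-6]},{"grip":8.5,"linear":[-34.2,-38,0],"rotation":[0,0,-6]},{"grip":8.5,"linear":[-34.2,-38,0],"rotation":[0,0,-6]}]'
python3 -c "
from h import *
print(tgt([.45,-.3,.17],87))"
```

```text
time_s: 1.15
eef_pos: [0.3758, 0.1087, 0.2314]
eef_rot: [0.0, 0.077, 0.997, 0.0]
wrist_force: [1.6, 0.9, 0.6]
opening: 0.993
(array([-13.64, -39.23,   6.15]), array([ 0.01,  0.05, -5.89]))
```

```bash
python3 -m handwheel '[{"grip":8.5,"linear":[-13.6,-39.2,6],"rotation":[0,0,-6]},{"grip":8.5,"linear":[-13.6,-39.2,6],"rotation":[0,0,-6]},{"grip":8.5,"linear":[-13.6,-39.2,6],"rotation":[0,0,-6]},{"grip":8.5,"linear":[-13.6,-39.2,6],"rotation":[0,0,-6]},{"grip":8.5,"linear":[-13.6,-39.2,6],"rotation":[0,0,-6]},{"grip":8.5,"linear":[-13.6,-39.2,6],"rotation":[0,0,-6]},{"grip":8.5,"linear":[-13.6,-39.2,6],"rotation":[0,0,-6]},{"grip":8.5,"linear":[-13.6,-39.2,6],"rotation":[0,0,-6]},{"grip":8.5,"linear":[-13.6,-39.2,6],"rotation":[0,0,-6]},{"grip":8.5,"linear":[-13.6,-39.2,6],"rotation":[0,0,-6]},{"grip":8.5,"linear":[-13.6,-39.2,6],"rotation":[0,0,-6]},{"grip":8.5,"linear":[-13.6,-39.2,6],"rotation":[0,0,-6]}]'
python3 - <<'E'
from h import *
o=status.get_obs();T=pose(o);np.save('T1.npy',T);print(o['eef_pos'],o['eef_rot'])
im=cams.camera('wrist'); cv2.imwrite('pics/w1.png',im[:,:,::-1])
E
```

```text
time_s: 2.15
eef_pos: [0.4488, -0.3, 0.1702]
eef_rot: [-0.001, 0.027, 1.0, 0.0]
wrist_force: [-1.0, 1.5, 0.8]
opening: 0.994
[ 0.44878758 -0.30002784  0.17021527] [-5.87731589e-04  2.69269622e-02  9.99637145e-01  4.14788899e-04]
```

View pics/w1.png

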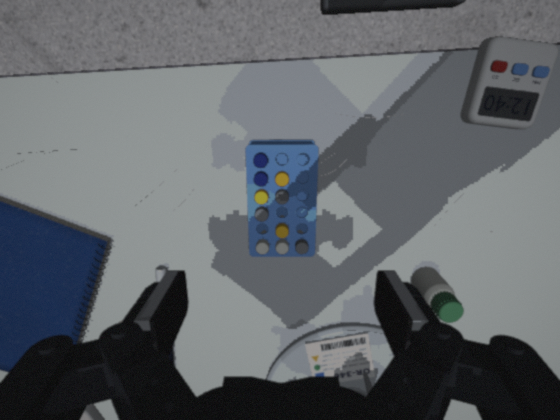

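The wrist view shows the rack at about (282,200), aligned with the jaws, with the bottle at (440,300) and the timer at (512,80). I'll refine from the corners.

Run:
```python
from h import *
im=cv2.imread('pics/w1.png')
cv2.imwrite('pics/w1z.png',cv2.resize(im[130:270,220:345],None,fx=4.2,fy=4.2,interpolation=cv2.INTER_CUBIC))
```

```text
(no output)
```

View pics/w1z.png

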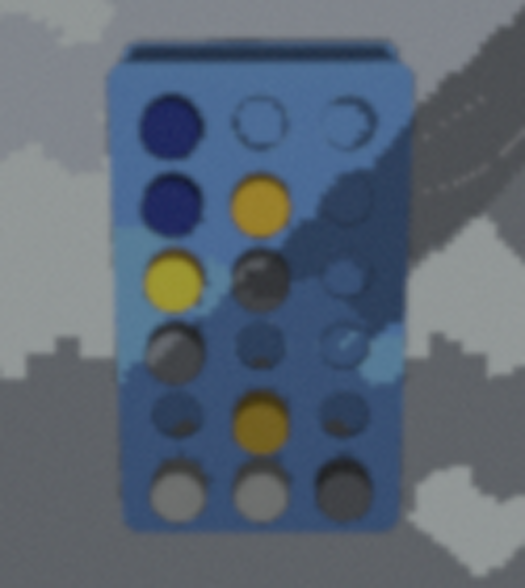

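Run:
```python
from h import *
T=np.load('T1.npy')
Q=[(107,62),(414,62),(401,528),(124,530)]
q=np.array([onz('wrist',(np.array(p)+.5)/4.2-.5+np.array((220,130)),.034,T)[:2] for p in Q])
print(q,q.mean(0),[np.linalg.norm(q[i]-q[(i+1)%4]) for i in range(4)])
d=q[2]+q[3]-q[0]-q[1]; print(np.degrees(np.arctan2(d[1],d[0])))
print(tgt([q.mean(0)[0],q.mean(0)[1],.06],np.degrees(np.arctan2(d[1],d[0]))+90))
print(tgt([q.mean(0)[0],q.mean(0)[1],.014],np.degrees(np.arctan2(d[1],d[0]))+90))
```

```text
[[ 0.40362929 -0.32745963]
 [ 0.40693329 -0.26617387]
 [ 0.51020651 -0.27089993]
 [ 0.50736152 -0.33280814]] [ 0.45703265 -0.29933539] [np.float64(0.06137476243695366), np.float64(0.10338130255350382), np.float64(0.06197355142210576), np.float64(0.10387002501146497)]
-2.7862817867252496
(array([-0.85, -0.11, 11.04]), array([ 0.09, -0.08, -0.22]))
(array([-0.86, -0.11, 15.64]), array([ 0.09, -0.08, -0.22]))
```

```bash
python3 -m handwheel '[{"grip":8.5,"linear":[-0.9,-0.1,4],"rotation":[0,0,-0.2]},{"grip":8.5,"linear":[-0.9,-0.1,8],"rotation":[0,0,-0.2]},{"grip":8.5,"linear":[-0.9,-0.1,11],"rotation":[0,0,-0.2]},{"grip":8.5,"linear":[-0.9,-0.1,13],"rotation":[0,0,-0.2]},{"grip":8.5,"linear":[-0.9,-0.1,14.5],"rotation":[0,0,-0.2]},{"grip":8.5,"linear":[-0.9,-0.1,15.5],"rotation":[0,0,-0.2]},{"grip":8.5,"linear":[-0.9,-0.1,16],"rotation":[0,0,-0.2]},{"grip":8.5,"linear":[-0.9,-0.1,16],"rotation":[0,0,-0.2]}]'
python3 - <<'E'
from h import *
o=status.get_obs();T=pose(o);print(T.round(3))
im=cams.camera('wrist'); cv2.imwrite('pics/w2.png',im[:,:,::-1])
E
```

```text
time_s: 2.87
eef_pos: [0.458, -0.2977, 0.0109]
eef_rot: [-0.0, 0.023, 1.0, 0.001]
wrist_force: [-0.3, 0.2, -1.0]
opening: 0.996
[[-0.999  0.046 -0.001  0.458]
 [ 0.046  0.999  0.001 -0.298]
 [ 0.001  0.001 -1.     0.011]
 [ 0.     0.     0.     1.   ]]
```

View pics/w2.png

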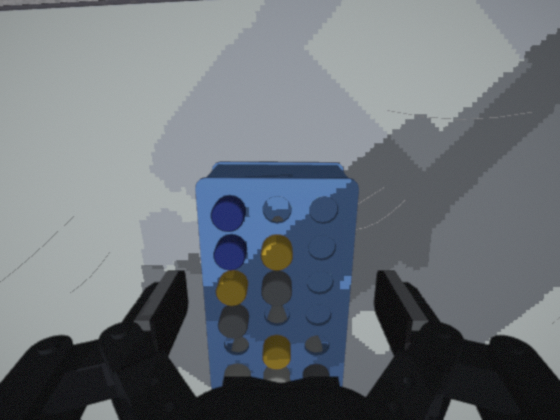

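The jaws (pads at about x=165 and x=395) straddle the rack (200–355) near mid-length. I'll close them.

```bash
python3 -m handwheel '[{"grip":5,"linear":[0,0,0],"rotation":[0,0,0]},{"grip":5,"linear":[0,0,0],"rotation":[0,0,0]},{"grip":5,"linear":[0,0,0],"rotation":[0,0,0]},{"grip":5,"linear":[0,0,0],"rotation":[0,0,0]},{"grip":5,"linear":[0,0,0],"rotation":[0,0,0]},{"grip":5,"linear":[0,0,0],"rotation":[0,0,0]},{"grip":5,"linear":[0,0,0],"rotation":[0,0,0]}]'
python3 -m handwheel '[{"grip":5,"linear":[0,0,-1],"rotation":[0,0,0]},{"grip":5,"linear":[0,0,-2],"rotation":[0,0,0]},{"grip":5,"linear":[0,0,-4],"rotation":[0,0,0]},{"grip":5,"linear":[0,0,-7],"rotation":[0,0,0]},{"grip":5,"linear":[0,0,-9],"rotation":[0,0,0]},{"grip":5,"linear":[0,0,-10],"rotation":[0,0,0]},{"grip":5,"linear":[0,0,-10],"rotation":[0,0,0]},{"grip":5,"linear":[0,0,-10],"rotation":[0,0,0]}]'
python3 - <<'E'
from h import *
o=status.get_obs();T=pose(o);print(T.round(3));np.save('T3.npy',T)
im=cams.camera('wrist'); cv2.imwrite('pics/w3.png',im[:,:,::-1])
E
```

```text
time_s: 3.5
eef_pos: [0.459, -0.2997, 0.0133]
eef_rot: [0.001, 0.023, 1.0, -0.001]
wrist_force: [-2.7, 3.1, 9.8]
opening: 0.695
time_s: 4.17
eef_pos: [0.4583, -0.2992, 0.1116]
eef_rot: [0.0, 0.023, 1.0, -0.0]
wrist_force: [-0.3, -0.2, -2.1]
opening: 0.691
[[-0.999  0.047  0.001  0.458]
 [ 0.047  0.999 -0.001 -0.299]
 [-0.001 -0.001 -1.     0.112]
 [ 0.     0.     0.     1.   ]]
```

View pics/w3.png

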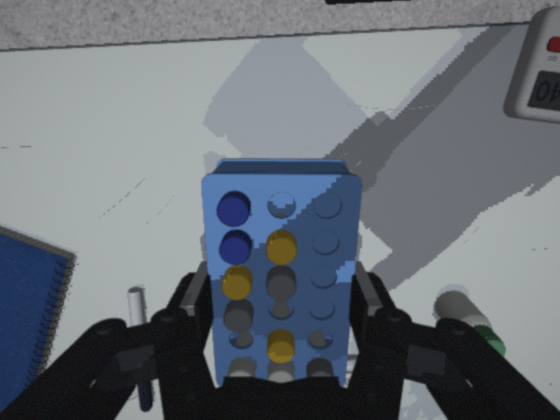

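Run:
```python
from h import *
for n in (2,3):
    im=cv2.imread(f'pics/w{n}.png'); cv2.imwrite(f'pics/w{n}z.png',cv2.resize(im[145:265,185:375],None,fx=4,fy=4,interpolation=cv2.INTER_CUBIC))
```

```text
(no output)
```

View pics/w2z.png

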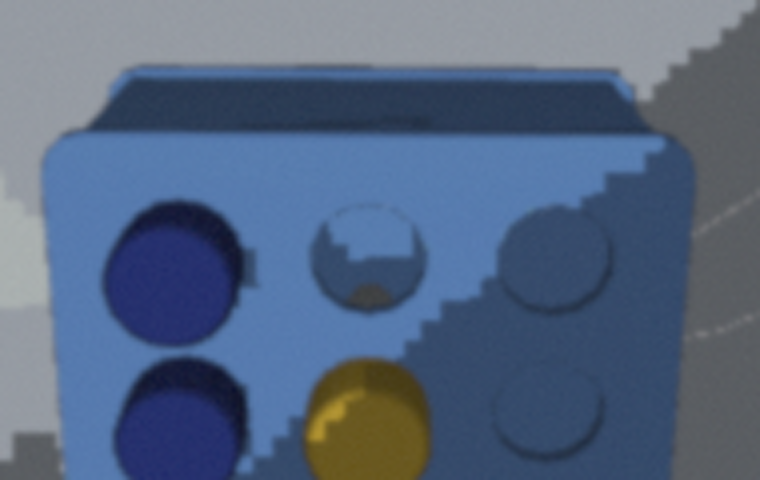

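View pics/w3z.png

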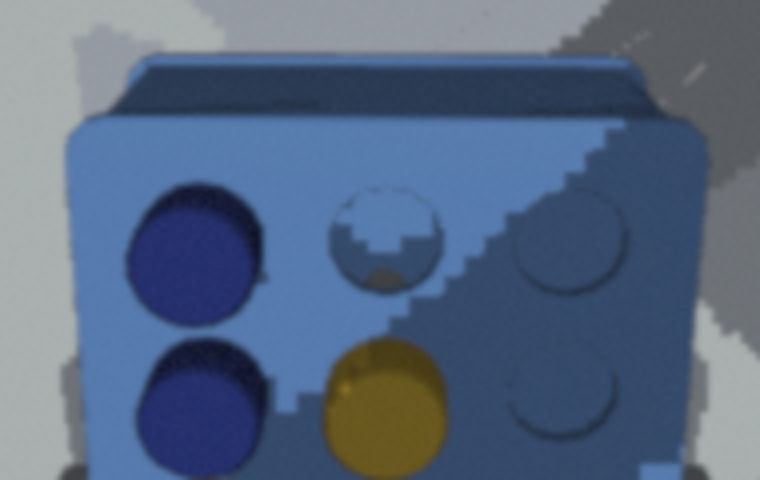

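Run:
```python
from h import *
T=np.load('T3.npy'); i=cams.camera_info('wrist')
def p(u,v): return (np.array((u,v))+.5)/4-.5+np.array((185,145))
# back edge at plate height: rack bottom at TCP-.0132 -> plate z=.1116-.0132+.034
for zz in (.0112,.0132):
  z=T[2,3]-zz+.034
  a,b=onz('wrist',p(66,125),z,T),onz('wrist',p(708,125),z,T); c,d=onz('wrist',p(110,116),z,T),onz('wrist',p(660,118),z,T)
  print(zz,a,b,np.linalg.norm(a-b)); print((np.linalg.inv(T)@np.append((c+d)/2,1))[:3],np.degrees(np.arctan2((d-c)[1],(d-c)[0])))
  a,b=onz('wrist',p(150,54),z-.034,T),onz('wrist',p(620,57),z-.034,T); print('bot',(np.linalg.inv(T)@np.append((a+b)/2,1))[:3])
# platform
P0=np.array([.582,.1176]);yaw=.75;ex=np.array([np.cos(np.radians(yaw)),np.sin(np.radians(yaw))])
print(tgt([.48,-.2,.15],88,cmd=T)); q=P0-.06*ex; print(tgt([q[0],q[1],.15],90+yaw,cmd=T),q)
```

```text
0.0112 [ 0.4031     -0.3261949   0.13442564] [ 0.40587805 -0.26665958  0.13442564] 0.05960010423989791
[ 5.46365307e-02  9.70999258e-05 -2.28441169e-02] 87.11516585140485
bot [0.05420488 0.00010369 0.01115625]
0.0132 [ 0.40354905 -0.32671377  0.13242564] [ 0.40637361 -0.2661817   0.13242564] 0.060597940276436446
[ 5.41780866e-02  9.73200721e-05 -2.08437464e-02] 87.11516585140484
bot [0.05384238 0.00010395 0.01315654]
(array([-1.7 , 10.01, -3.84]), array([-0.04,  0.05, -0.69]))
(array([-4.41, 41.86, -3.86]), array([-0.04,  0.04, -3.44])) [0.52200514 0.11681462]
```

```bash
python3 -m handwheel '[{"grip":5,"linear":[2,3,-3.9],"rotation":[0,0,-1]},{"grip":5,"linear":[2.7,6,-3.9],"rotation":[0,0,-1]},{"grip":5,"linear":[2.7,9.5,-3.9],"rotation":[0,0,-2]},{"grip":5,"linear":[2.7,13,-3.9],"rotation":[0,0,-2]},{"grip":5,"linear":[2.7,16.5,-3.9],"rotation":[0,0,-2.5]},{"grip":5,"linear":[2.7,20,-3.9],"rotation":[0,0,-3.4]},{"grip":5,"linear":[2,23.5,-3.9],"rotation":[0,0,-3.4]},{"grip":5,"linear":[1,27,-3.9],"rotation":[0,0,-3.4]},{"grip":5,"linear":[0,30.5,-3.9],"rotation":[0,0,-3.4]},{"grip":5,"linear":[-1,34,-3.9],"rotation":[0,0,-3.4]},{"grip":5,"linear":[-2.5,37.5,-3.9],"rotation":[0,0,-3.4]},{"grip":5,"linear":[-4,40,-3.9],"rotation":[0,0,-3.4]}]'
python3 - <<'E'
from h import *
q=[.522,.1168]
print(tgt([q[0],q[1],.15],90.75))
E
```

```text
time_s: 5.22
eef_pos: [0.5157, 0.1016, 0.1482]
eef_rot: [-0.002, -0.007, 1.0, 0.0]
wrist_force: [0.2, -0.7, -1.5]
opening: 0.692
(array([-0.65,  1.52, -0.18]), array([ 0.05, -0.21,  0.04]))
```

```bash
python3 -m handwheel '[{"grip":5,"linear":[-0.5,1.7,0],"rotation":[0,0,0]},{"grip":5,"linear":[-0.5,1.7,0],"rotation":[0,0,0]},{"grip":5,"linear":[-0.5,1.7,0],"rotation":[0,0,0]},{"grip":5,"linear":[-0.5,1.7,0],"rotation":[0,0,0]},{"grip":5,"linear":[-0.5,1.7,0],"rotation":[0,0,0]}]'
python3 - <<'E'
from h import *
o=status.get_obs();T=pose(o);np.save('T4.npy',T);print(T.round(4))
im=cams.camera('wrist'); cv2.imwrite('pics/w4.png',im[:,:,::-1])
im=cams.camera('top'); cv2.imwrite('pics/t4.png',cv2.resize(im[130:290,190:310,::-1],None,fx=3.6,fy=3.6,interpolation=cv2.INTER_CUBIC))
im=cams.camera('side'); cv2.imwrite('pics/s4.png',cv2.resize(im[170:300,150:350,::-1],None,fx=4,fy=4,interpolation=cv2.INTER_CUBIC))
E
```

```text
time_s: 5.63
eef_pos: [0.5209, 0.1147, 0.1494]
eef_rot: [-0.001, -0.006, 1.0, -0.0]
wrist_force: [-0.2, -0.4, -2.4]
opening: 0.696
[[-9.999e-01 -1.140e-02 -1.900e-03  5.209e-01]
 [-1.140e-02  9.999e-01 -3.000e-04  1.147e-01]
 [ 1.900e-03 -3.000e-04 -1.000e+00  1.494e-01]
 [ 0.000e+00  0.000e+00  0.000e+00  1.000e+00]]
```

View pics/w4.png

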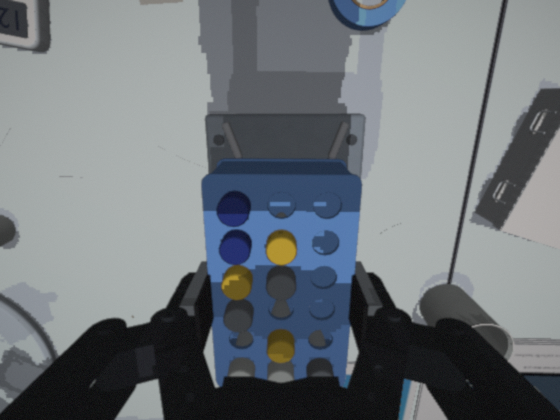

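View pics/t4.png

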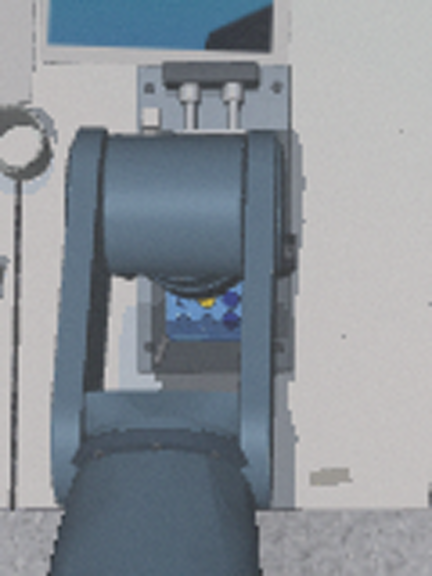

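View pics/s4.png

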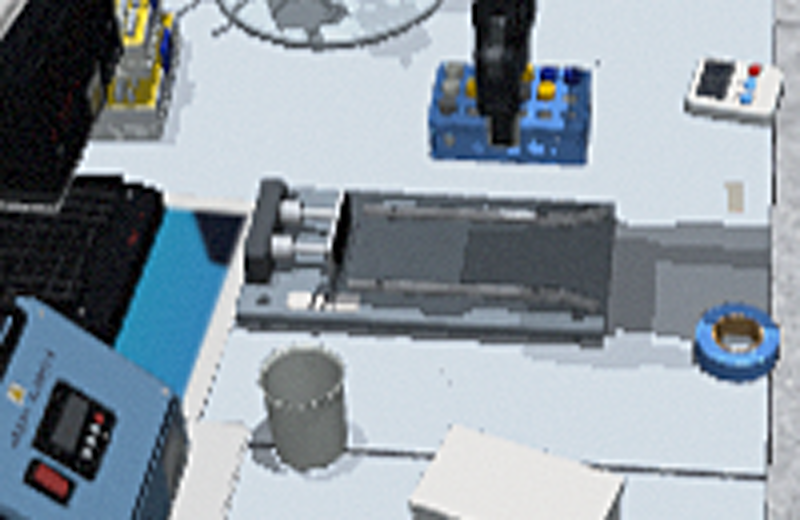

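The rack is held level above the lane. The wrist view shows the platform's mouth-end corners at (207,114) and (364,114) and the guide flares at about (232,140) and (345,140). I'll measure the lane centre against the rack.

Run:
```python
from h import *
im=cv2.imread('pics/w4.png'); cv2.imwrite('pics/w4z.png',cv2.resize(im[105:190,190:380],None,fx=4,fy=4,interpolation=cv2.INTER_CUBIC))
```

```text
(no output)
```

View pics/w4z.png

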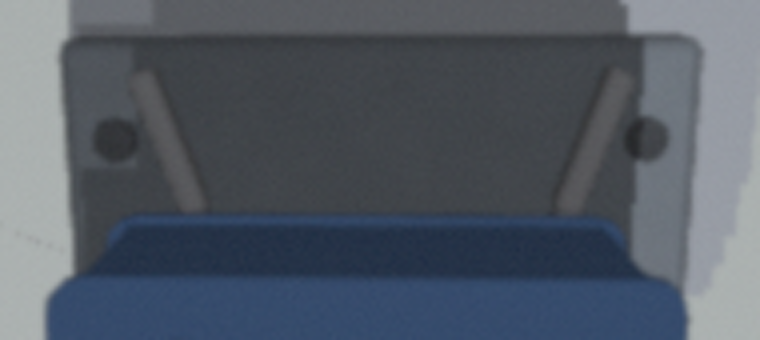

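Run:
```python
from h import *
T=np.load('T4.npy')
def p(u,v): return (np.array((u,v))+.5)/4-.5+np.array((190,105))
def W(u,v,z): return onz('wrist',p(u,v),z,T)[:2]
def tl(P,z): return (np.linalg.inv(T)@np.append(P,[z,1]))[:2]
for n,a,b,z in [('corner',(64,60),(700,60),.02),('edge',(90,36),(670,38),.02),('screws',(116,139),(647,139),.02),('flaretip',(143,72),(621,72),.028),('flarein',(208,210),(557,210),.028)]:
    A,B=W(*a,z),W(*b,z); m=(A+B)/2; print(n,A,B,np.linalg.norm(A-B),'mid',m,'tool y mm',tl(m,z)*1e3, 'ang',np.degrees(np.arctan2(*(B-A)[::-1]))-90)
z=.1494-.0132+.034
a,b=W(48,310,z),W(685,310,z); print('rack mid tool y',tl((a+b)/2,z)*1e3)
a,b=W(70,282,z),W(665,282,z); print('rack ang',np.degrees(np.arctan2(*(b-a)[::-1]))-90, tl((a+b)/2,z)*1e3)
```

```text
corner [0.45728954 0.05379867] [0.4558287  0.18101343] 0.12722314989187808 mid [0.45655912 0.11740605] tool y mm [64.0478233   3.49336251] ang 0.6579136747183583
edge [0.4526005  0.05925365] [0.45166042 0.17465433] 0.11540451030393815 mid [0.45213046 0.11695399] tool y mm [68.48133565  3.09179898] ang 0.46673624806881264
screws [0.47277972 0.06345022] [0.47153189 0.17165602] 0.10821298789553134 mid [0.47215581 0.11755312] tool y mm [48.45049994  3.46266482] ang 0.6607015470437432
flaretip [0.45884452 0.07081399] [0.45777523 0.16387172] 0.09306387313642638 mid [0.45830987 0.11734286] tool y mm [62.31310936  3.40817004] ang 0.6583305137259714
flarein [0.48568536 0.08276618] [0.48487253 0.15297569] 0.0702142199108547 mid [0.48527894 0.11787094] tool y mm [35.33982244  3.62885121] ang 0.6632979268708539
rack mid tool y [50.95313019  0.23592919]
rack ang 0.6660234741714959 [53.67236404  0.32956012]
```

```bash
python3 -m handwheel '[{"grip":5,"linear":[-2,0.3,0],"rotation":[0,0,0]},{"grip":5,"linear":[-4,0.3,0],"rotation":[0,0,0]},{"grip":5,"linear":[-5,0.3,1],"rotation":[0,0,0]},{"grip":5,"linear":[-5,0.3,4],"rotation":[0,0,0]},{"grip":5,"linear":[-5,0.3,7],"rotation":[0,0,0]},{"grip":5,"linear":[-5,0.3,9],"rotation":[0,0,0]},{"grip":5,"linear":[-5,0.3,9.6],"rotation":[0,0,0]},{"grip":5,"linear":[-5,0.3,9.6],"rotation":[0,0,0]},{"grip":5,"linear":[-5,0.3,9.6],"rotation":[0,0,0]},{"grip":5,"linear":[-5,0.3,9.6],"rotation":[0,0,0]}]'
python3 - <<'E'
from h import *
o=status.get_obs();T=pose(o);np.save('T5.npy',T);print(T.round(4),o['wrist_force'])
im=cams.camera('wrist'); cv2.imwrite('pics/w5.png',im[:,:,::-1]);cv2.imwrite('pics/w5z.png',cv2.resize(im[20:190,190:380,::-1],None,fx=3.5,fy=3.5,interpolation=cv2.INTER_CUBIC))
im=cams.camera('side'); cv2.imwrite('pics/s5.png',cv2.resize(im[170:300,150:350,::-1],None,fx=4,fy=4,interpolation=cv2.INTER_CUBIC))
E
```

```text
time_s: 6.62
eef_pos: [0.5732, 0.1191, 0.0563]
eef_rot: [0.002, -0.006, 1.0, 0.0]
wrist_force: [0.0, 0.5, -1.6]
opening: 0.698
[[-0.9999 -0.0121  0.0033  0.5732]
 [-0.0121  0.9999  0.      0.1191]
 [-0.0033 -0.     -1.      0.0563]
 [ 0.      0.      0.      1.    ]] [ 0.04430308  0.4991888  -1.57038794]
```

View pics/w5z.png

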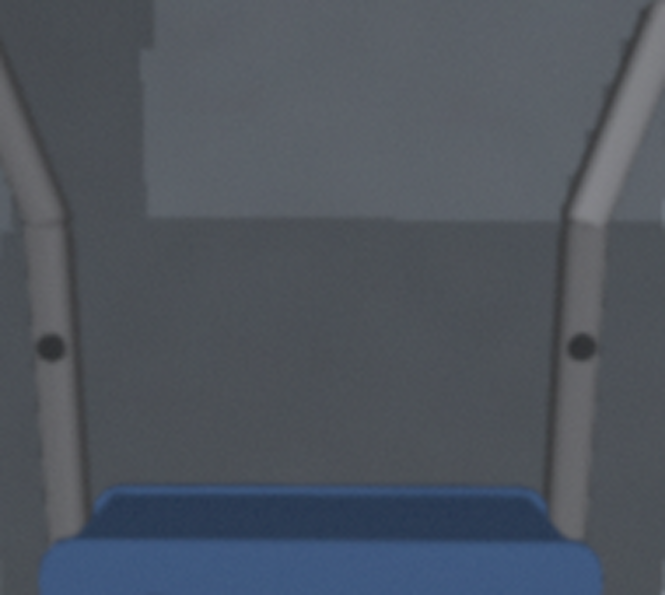

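View pics/s5.png

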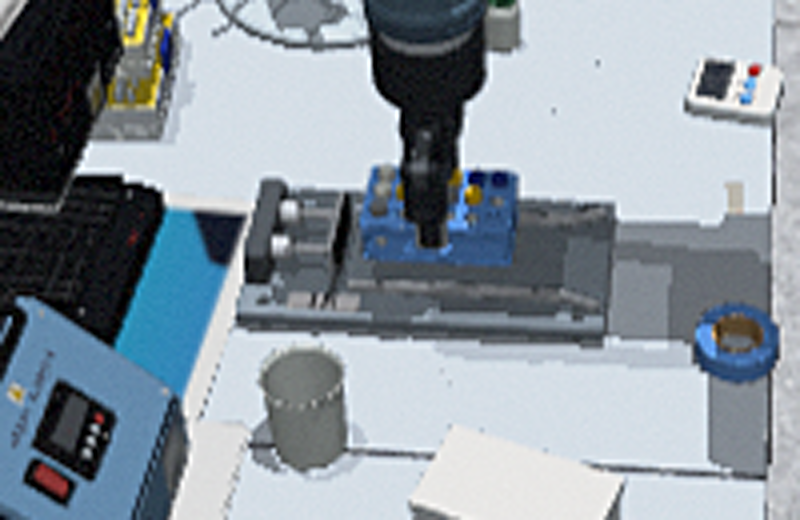

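Run:
```python
from h import *
T=np.load('T5.npy')
def p(u,v): return (np.array((u,v))+.5)/3.5-.5+np.array((190,20))
def tl(uv,z): return (np.linalg.inv(T)@np.append(onz('wrist',p(*uv),z,T),1))[:3]*1e3
for n,a,b,z in [('screws',(51,347),(582,347),.028),('innertop',(69,230),(566,230),.028),('inner2',(80,430),(553,430),.028),('plate',(40,570),(602,570),.0563-.0132+.034),('bot',(97,500),(548,500),.0563-.0132)]:
    A,B=tl(a,z),tl(b,z); print(n,A,B,'mid y',(A+B)[1]/2,'w',np.linalg.norm(A-B))
```

```text
screws [ 71.15900912 -38.32457685  28.03625649] [71.16439897 37.70413796 28.03513714] mid y -0.3102194469606836 w 76.02871500577379
innertop [ 86.88551546 -34.65068774  27.98432079] [86.88654243 34.32645077 27.98331799] mid y -0.16211848492318737 w 68.97713852038783
inner2 [ 59.38549455 -34.95561317  28.07504905] [59.39331075 34.32433784 28.07401948] mid y -0.31563766725706444 w 69.27995145654813
plate [ 50.86616799 -30.19553052 -20.99718146] [ 50.8776312   30.7518931  -20.99810234] mid y 0.27818129210903386 w 60.947424709527795
bot [ 51.9518643  -30.16336755  12.99942134] [51.96105495 31.22688604 12.99850154] mid y 0.5317592466253327 w 61.39025428236247
```

```bash
python3 -m handwheel '[{"grip":5,"linear":[0,-0.05,0.8],"rotation":[0,0,0]},{"grip":5,"linear":[0,-0.05,1.5],"rotation":[0,0,0]},{"grip":5,"linear":[0,-0.05,1.9],"rotation":[0,0,0]},{"grip":5,"linear":[0,-0.05,2.1],"rotation":[0,0,0]},{"grip":5,"linear":[0,-0.05,2.1],"rotation":[0,0,0]},{"grip":5,"linear":[0,-0.05,2.1],"rotation":[0,0,0]}]'
python3 -m handwheel '[{"grip":5,"linear":[0,0,0.1],"rotation":[0,0,0]},{"grip":5,"linear":[0,0,0.1],"rotation":[0,0,0]},{"grip":5,"linear":[0,0,0.1],"rotation":[0,0,0]}]'
```

```text
time_s: 7.22
eef_pos: [0.571, 0.1187, 0.0334]
eef_rot: [-0.001, -0.006, 1.0, -0.0]
wrist_force: [-4.1, -0.7, 6.6]
opening: 0.699
time_s: 7.47
eef_pos: [0.571, 0.1187, 0.0333]
eef_rot: [-0.001, -0.006, 1.0, -0.0]
wrist_force: [-8.0, 0.0, 13.3]
opening: 0.7
```

```bash
python3 -m handwheel '[{"grip":5,"linear":[0,0,-0.15],"rotation":[0,0,0]},{"grip":5,"linear":[-0.4,0,-0.15],"rotation":[0,0,0]},{"grip":5,"linear":[-0.8,0,-0.15],"rotation":[0,0,0]},{"grip":5,"linear":[-1.1,0,-0.15],"rotation":[0,0,0]},{"grip":5,"linear":[-1.3,0,-0.15],"rotation":[0,0,0]},{"grip":5,"linear":[-1.3,0,-0.15],"rotation":[0,0,0]},{"grip":5,"linear":[-1.3,0,-0.15],"rotation":[0,0,0]}]'
python3 - <<'E'
from h import *
o=status.get_obs();T=pose(o);np.save('T6.npy',T);print(T.round(4),o['wrist_force'])
im=cams.camera('wrist'); cv2.imwrite('pics/w6z.png',cv2.resize(im[20:190,190:380,::-1],None,fx=3.5,fy=3.5,interpolation=cv2.INTER_CUBIC))
im=cams.camera('side'); cv2.imwrite('pics/s6.png',im[:,:,::-1]);cv2.imwrite('pics/s6z.png',cv2.resize(im[200:270,190:310,::-1],None,fx=6.5,fy=6.5,interpolation=cv2.INTER_CUBIC))
E
```

```text
time_s: 8.05
eef_pos: [0.5848, 0.1188, 0.0335]
eef_rot: [-0.0, -0.006, 1.0, -0.0]
wrist_force: [0.1, -0.2, -1.2]
opening: 0.7
[[-9.999e-01 -1.240e-02 -1.000e-04  5.848e-01]
 [-1.240e-02  9.999e-01 -0.000e+00  1.188e-01]
 [ 1.000e-04 -0.000e+00 -1.000e+00  3.350e-02]
 [ 0.000e+00  0.000e+00  0.000e+00  1.000e+00]] [ 0.14031212 -0.21729568 -1.23189008]
```

View pics/s6z.png

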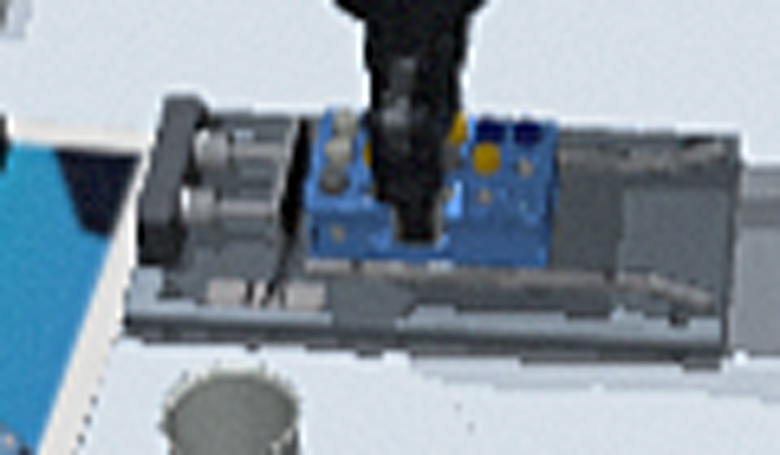

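View pics/w6z.png

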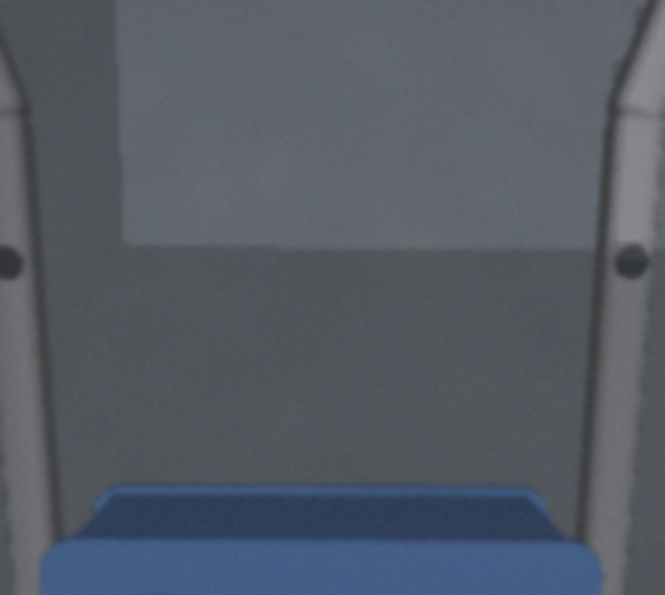

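The rack sits centred in the lane, close to the stop at (300,190) and not yet touching it. The pointer is still at rest, short of the marks. Now pushing in small steps.

```bash
python3 -m handwheel '[{"grip":5,"linear":[-0.3,0,0],"rotation":[0,0,0]},{"grip":5,"linear":[-0.5,0,0],"rotation":[0,0,0]},{"grip":5,"linear":[-0.5,0,0],"rotation":[0,0,0]},{"grip":5,"linear":[-0.5,0,0],"rotation":[0,0,0]}]'
python3 -m handwheel '[{"grip":5,"linear":[-0.2,0,0],"rotation":[0,0,0]},{"grip":5,"linear":[-0.3,0,0],"rotation":[0,0,0]},{"grip":5,"linear":[-0.3,0,0],"rotation":[0,0,0]},{"grip":5,"linear":[-0.3,0,0],"rotation":[0,0,0]}]'
python3 -m handwheel '[{"grip":5,"linear":[-0.2,0,0],"rotation":[0,0,0]},{"grip":5,"linear":[-0.3,0,0],"rotation":[0,0,0]},{"grip":5,"linear":[-0.3,0,0],"rotation":[0,0,0]},{"grip":5,"linear":[-0.3,0,0],"rotation":[0,0,0]}]'
```

```text
time_s: 8.48
eef_pos: [0.5899, 0.1189, 0.0338]
eef_rot: [0.0, -0.006, 1.0, 0.0]
wrist_force: [-0.2, -0.6, -2.0]
opening: 0.696
time_s: 8.82
eef_pos: [0.5926, 0.119, 0.0337]
eef_rot: [-0.0, -0.006, 1.0, -0.0]
wrist_force: [-0.6, 0.5, -0.7]
opening: 0.693
time_s: 9.15
eef_pos: [0.5953, 0.119, 0.0336]
eef_rot: [-0.001, -0.006, 1.0, -0.0]
wrist_force: [-2.2, 0.0, -1.4]
opening: 0.7
```

```bash
python3 -m handwheel '[{"grip":5,"linear":[-0.2,0,0],"rotation":[0,0,0]},{"grip":5,"linear":[-0.4,0,0],"rotation":[0,0,0]},{"grip":5,"linear":[-0.5,0,0],"rotation":[0,0,0]},{"grip":5,"linear":[-0.5,0,0],"rotation":[0,0,0]},{"grip":5,"linear":[-0.5,0,0],"rotation":[0,0,0]}]'
python3 -m handwheel '[{"grip":5,"linear":[-0.1,0,0],"rotation":[0,0,0]},{"grip":5,"linear":[-0.2,0,0],"rotation":[0,0,0]},{"grip":5,"linear":[-0.3,0,0],"rotation":[0,0,0]},{"grip":5,"linear":[-0.3,0,0],"rotation":[0,0,0]},{"grip":5,"linear":[-0.3,0,0],"rotation":[0,0,0]},{"grip":5,"linear":[-0.3,0,0],"rotation":[0,0,0]}]'
python3 - <<'E'
from h import *
o=status.get_obs();T=pose(o);np.save('T7.npy',T);print(T.round(4),o['wrist_force'],o['torque'])
im=cams.camera('wrist'); cv2.imwrite('pics/w7z.png',cv2.resize(im[20:190,190:380,::-1],None,fx=3.5,fy=3.5,interpolation=cv2.INTER_CUBIC))
im=cams.camera('side'); cv2.imwrite('pics/s7.png',im[:,:,::-1]);cv2.imwrite('pics/s7z.png',cv2.resize(im[200:260,200:290,::-1],None,fx=8.8,fy=8.8,interpolation=cv2.INTER_CUBIC))
im=cams.camera('top'); cv2.imwrite('pics/t7z.png',cv2.resize(im[140:220,215:290,::-1],None,fx=7,fy=7,interpolation=cv2.INTER_CUBIC))
E
```

```text
time_s: 9.57
eef_pos: [0.5998, 0.1191, 0.0335]
eef_rot: [-0.001, -0.006, 1.0, -0.0]
wrist_force: [-7.0, -0.9, 1.0]
opening: 0.698
time_s: 10.07
eef_pos: [0.6023, 0.1191, 0.0335]
eef_rot: [-0.002, -0.006, 1.0, -0.0]
wrist_force: [-8.3, -0.4, 3.0]
opening: 0.696
[[-9.999e-01 -1.290e-02 -3.300e-03  6.023e-01]
 [-1.290e-02  9.999e-01 -3.000e-04  1.191e-01]
 [ 3.300e-03 -2.000e-04 -1.000e+00  3.350e-02]
 [ 0.000e+00  0.000e+00  0.000e+00  1.000e+00]] [-8.31725999 -0.44396582  2.98178855] [-0.12824847  1.18168413  0.1682585 ]
```

View pics/s7z.png

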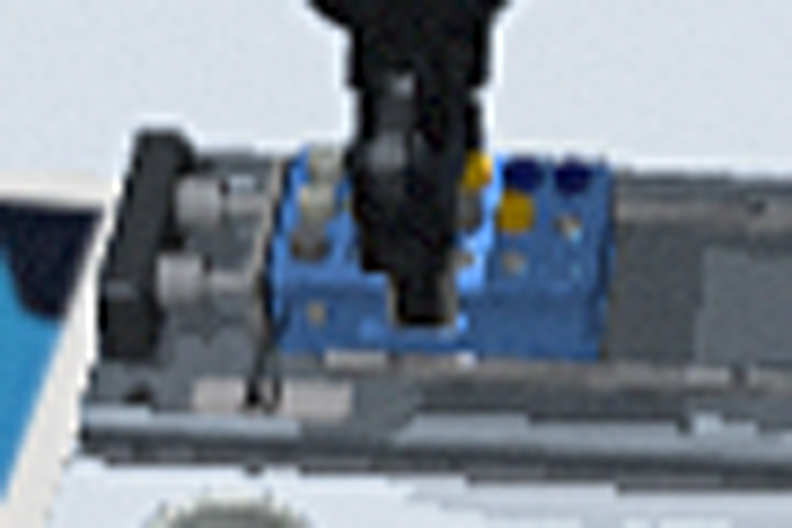

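View pics/w7z.png

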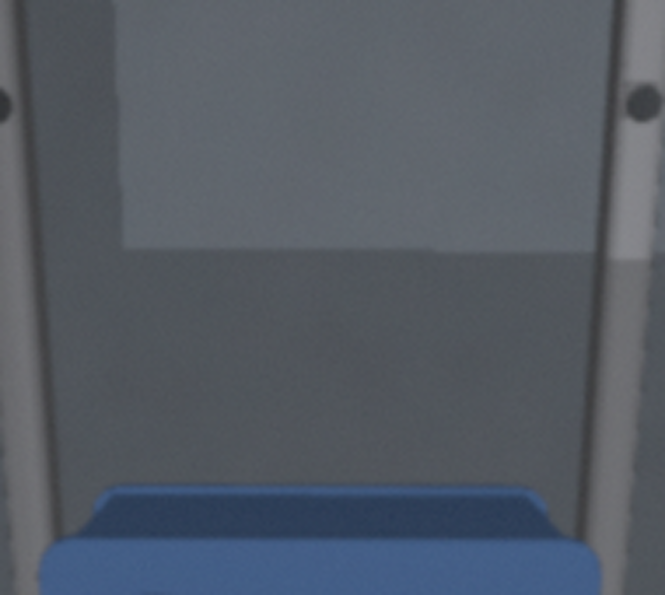

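View pics/t7z.png

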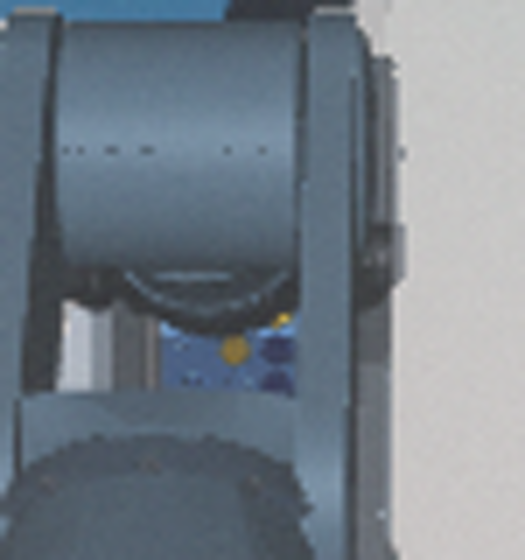

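```bash
python3 -m handwheel '[{"grip":5,"linear":[-0.1,0,0],"rotation":[0,0,0]},{"grip":5,"linear":[-0.1,0,0],"rotation":[0,0,0]},{"grip":5,"linear":[-0.1,0,0],"rotation":[0,0,0]},{"grip":5,"linear":[-0.1,0,0],"rotation":[0,0,0]},{"grip":5,"linear":[-0.1,0,0],"rotation":[0,0,0]},{"grip":5,"linear":[-0.1,0,0],"rotation":[0,0,0]}]'
python3 - <<'E'
from h import *
o=status.get_obs();print(o['eef_pos'],o['wrist_force'],abs(o['dq']).max())
ims=np.mean([cams.camera('side').astype(float) for _ in range(4)],0).astype(np.uint8)
cv2.imwrite('pics/s8.png',ims[:,:,::-1]);cv2.imwrite('pics/s8z.png',cv2.resize(ims[222:254,215:255,::-1],None,fx=18,fy=18,interpolation=cv2.INTER_NEAREST))
s0=cv2.imread('pics/s0.png') if False else cv2.imread('pics/side0.png'); cv2.imwrite('pics/s0z.png',cv2.resize(s0[222:254,215:255],None,fx=18,fy=18,interpolation=cv2.INTER_NEAREST))
ex=np.array([np.cos(.0115),np.sin(.0115)]);ey=np.array([-ex[1],ex[0]]);P=np.array([.582,.1185])
for x in (60,67,70,71,75):
  for y,z in((47,.022),):
    w=P+ex*x*1e-3+ey*y*1e-3; u=proj('side',[*w,z]); print(x,u,((u-[215,222])+.5)*18)
o=status.get_obs();print(o['time_s'],o['eef_pos'],o['wrist_force'],abs(o['dq']).max())
E
```

```text
time_s: 10.72
eef_pos: [0.6032, 0.1191, 0.0335]
eef_rot: [-0.002, -0.006, 1.0, -0.0]
wrist_force: [-8.8, -1.4, 2.1]
opening: 0.7
[0.60318561 0.11912403 0.03348136] [-8.83013154 -1.42335703  2.10694538] 0.0015939407074366278
60 [233.40195207 242.85409822] [340.23513718 384.37376789]
67 [230.93649363 242.72899693] [295.85688531 382.1219447 ]
70 [229.88035952 242.675407  ] [276.84647144 381.15732602]
71 [229.52838025 242.65754701] [270.51084447 380.83584622]
75 [228.12079015 242.58612365] [245.17422266 379.55022567]
10.9167 [0.60316396 0.11912759 0.03345816] [-8.5938646  -1.27218116  2.16872872] 0.0014418736504480335
```

View pics/s8z.png

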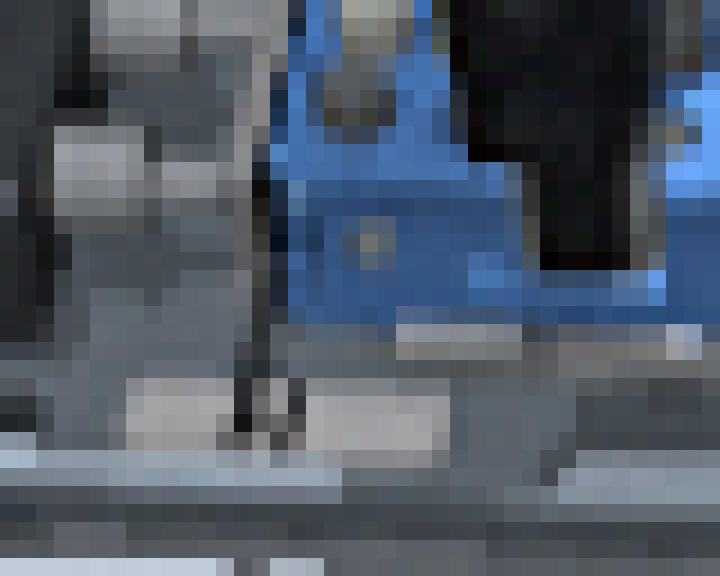

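View pics/s0z.png

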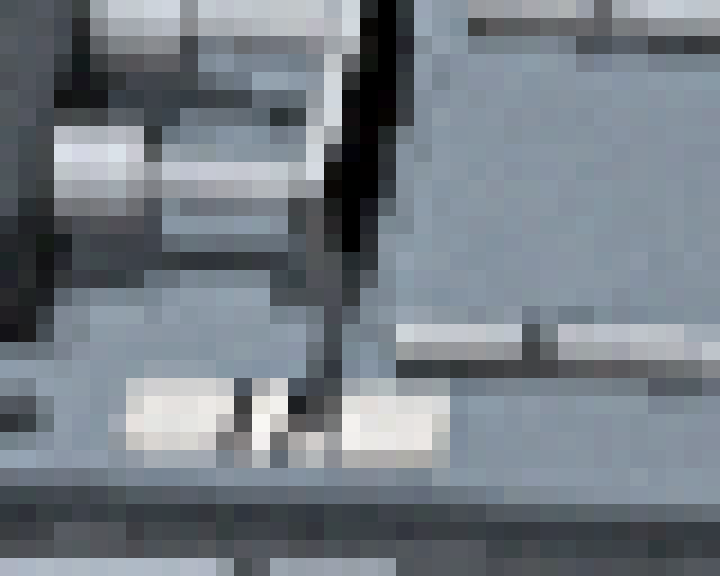

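Run:
```python
import cv2,numpy as np
a=cv2.imread('pics/side0.png',0);b=cv2.imread('pics/s8.png',0)
for r in list(range(236,248)):
    print(r,'rest',a[r,221:242],'\n    now ',b[r,221:242])
```

```text
236 rest [ 66  64  62  59  51  50  52  56  57  61  76  84  79  41  50 141 158 152
 151 143 142] 
    now  [ 76  75  76  73  76  75  75  89  76  45  90  68  80  76  97  87  81  81
  79  84 100]
237 rest [ 59  69 109 111 132 129 131 130 129  71  63  82  80  50  90 136 152 148
 146 147 148] 
    now  [ 76  74  74  76  93  93  96 112  66  36  80  75  83  79  81  81  80  79
  81  82 109]
238 rest [132 130 133 146 153 153 157 158 158  80  78  77  78  58 129 134 149 145
 141 144 147] 
    now  [ 95  92  77  94 101 103 105 107  55  37  86  78  82  79  82  79  78  79
  78  78  89]
239 rest [157 156 141 154 147 150 153 151 152 127 131 116  74  92 135 146 161 158
 148 147 138] 
    now  [102 101  94 100  99 100 103 100  50  56  80  87  82  80  74  78  98  95
  87  82  81]
240 rest [151 149 149 147 149 146 148 148 147 152 155 128  74 127 125 131 211 202
 200 199 198] 
    now  [102 101 100  99 101  99 102  91  48  91  88  97  97  94  88  80 146 140
 137 136 137]
241 rest [147 145 145 145 146 143 149 152 149 148 149 109  70 133 143 130 156 147
 151 151 153] 
    now  [ 99  99  97  95  96  98 100 
[... 515 characters left out ...]
24 217 220
 215 141 151] 
    now  [102 152 164 161 161 166 163  41 106 146  50 167 159 156 155 156 149 153
 149  92  97]
245 rest [168 226 228 224 228 231 184  80 246 198  87  89 116 241 226 225 227 229
 200 134 144] 
    now  [113 160 161 157 159 161 132  18  85 102  77 168 160 160 159 160 164 159
 147  88  96]
246 rest [149 196 213 209 213 203 118 130 239 110 168 203 160 239 232 232 228 231
 182 137 143] 
    now  [104 141 150 148 149 146 100  85 136  68 113 165 160 162 161 161 164 163
 135  89  95]
247 rest [145 152 171 169 167 167 130 143 182 104 160 182 141 174 172 172 173 169
 163 140 143] 
    now  [151 156 162 159 159 162 149 143 161 126 145 155 144 132 135 135 139 134
 111  93  96]
```

The pointer shifted about 4.0 px on the side view, which is about 11 mm. That matches the force (8.6–8.8 N) and TCP travel since contact (about 10.9 mm). The rack is flat and centred, so I'm handing in.

Run:
```python
from h import *
print(ctrl.hand_in()); o=status.get_obs(); print(o['time_s'],o['eef_pos'],o['wrist_force'],o['opening'])
```

```text
the job is handed in; nothing more can be done
None
the job is handed in; nothing more can be done
```

I gripped the rack across its top plate, lifted it about 98 mm and set it flat in the lane. I then pushed it lengthways against the sprung stop and handed in at about 10.9 s while still holding it pressed. `hand_in()` gives no verdict, so these are my last checks before it:

- **Push:** the wrist force was 8.6–8.8 N. The TCP had travelled about 10.9 mm since first contact.
- **Pointer:** it shifted about 4.0 px in the side view, roughly 11 mm, which fits a position between the marks at 7 and 15 mm. This is only good to about 1 mm. Read directly at its tip, the pointer looked nearer the second mark (about 14 mm). I took that to be slant or shadow, because the force does not support 14 mm.
- **Placement:** the rack was level, within about 1 mm of the lane's middle and within 1° of its direction, and had not slipped in the grip.
- **Bystanders:** I saw no contact with the stop or the other bench items, but I did not re-measure where the bench items stood at the end.

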